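Fit a filter plate in the bench dust-filter box

TASK

Fit the loose filter plate in the dust-filter box on the bench. Press the box's release paddle down and keep clear while the lid springs fully open by itself; tuck the plate's narrow tongue under the retaining lip at the near end of the recess, lower the other end until the plate lies flat in the recess (do not let it drop) and let go; then swing the lid shut and press it down until it stays latched. Leave the glue bottle where it stands.

Things in the scene. Friction and masses are not known exactly. Their poses are not given: they have to be found in the camera images.
- unit: Dust-filter box: grey steel housing fixed to the bench, 220 (x) by 162 mm (y, from -85 to +77), its deck 70 mm above the bench, a duct stub 54 mm long at its +x end, a lid on top. Origin on the bench under the recess's centre; z up, x away from the robot along the recess (turned up to 0.2 rad), y left, from the lid's hinge to the paddle.
- bay (a point): Centre of the floor of the recess under the lid, 54 mm above the bench; axes as the box. The recess is 156 mm along x (end walls at -78 and +78), 108 mm along y (walls at -54 and +54) and 16 mm deep, open at the top but for the lip.
- lip (a point): Middle of the retaining lip's free lower edge: 64 mm to -x (near the robot) of the recess's centre, 16 mm above its floor; axes as the box. The lip is a steel strip 5 mm thick lying on the deck, which overhangs the near end of the recess by 14 mm over its whole width.
- hinge (a point): Middle of the lid's hinge line, fixed on the box: 80 mm to the right (-y) of the recess's centre, 72 mm above the bench; axes as the box; the hinge runs along x.
- lid (a joint): Lid angle (rad): 0 shut, 1.75 fully open, leaning outwards over the box's right (-y) side; latched it reads below 0.02. A damped spring opens it in 1 to 2 s once the latch frees it, and holds it open. To shut it: push its outer face with 3 to 8 N near the free edge, then press about 10 N (up to 16) on top at the free edge until it snaps under the hook.
- lid_edge (a point): Middle of the lid's free edge, on its outer (top) face; moves with the lid. The lid is a grey steel cover like a shallow upturned tray, 212 mm along the hinge, 150 mm from hinge line to free edge, 45 mm from hinge line to its flat outer face, 0.25 kg. Shut, it covers the recess and this edge is at the left (+y), 117 mm above the bench.
- latch (a joint): Latch angle (rad): 0 at rest, 0.18 with the paddle fully down, where it stops. The latch is a dark steel rocker at the box's left (+y) side; its hook holds the bar on the lid's free edge and frees it at about 0.1. It springs back when left, and the lid snaps under it when pressed shut.
- paddle (a point): Press point on the release paddle's top face, 66 mm above the bench, 130 mm left (+y) of the recess's centre. The paddle is a dark plate 60 (x) by 62 mm (y) sticking out of the box's left side; this point is 23 mm from its outer edge, 60 mm from the shut lid's free edge. Pressed straight down it goes about 10 mm with 2 to 4 N.
- plate_grip (a point): Centre of the filter plate's grip rib, 28 mm above the plate's underside. Rib: black plastic, 60 mm along the plate's x, 16 mm wide (y), 36 mm high, standing on the frame's top; grip it across from above. Plate axes: x from tongue to heel end, z up. At the start the plate lies loose and flat on the bench, its tongue roughly towards the robot.
- plate_tongue (a point): Middle of the lower edge of the plate's tongue end: 75 mm from the grip along the plate's -x, 28 mm below it. The tongue, 20 mm long, 60 mm wide (y), 6 mm thick, flush with the underside, prolongs the plate's frame.
- plate_heel (a point): Middle of the lower edge of the plate's other (heel) end: 75 mm from the grip along +x, 28 mm below it. The frame, aluminium with paper pleats, is 130 mm (x) by 100 mm (y), 10 mm thick, and ends here; with the tongue the plate is 150 mm long, 0.2 to 0.3 kg.
- glue: White glue bottle, 60 mm across, 130 mm tall, standing loose near the plate; origin at the centre of its underside. Not to be moved.

How it is judged (in metres and radians):
On the way, in this order (a step that is already met when the one before it is completed fails the run):
1. the release paddle is pressed down (value of joint latch above 0.08 rad), for 0.02 s.
2. the lid has sprung fully open and the robot is not touching it (value of joint lid above 1.5 rad and contact force between lid and the fingers below 0.3 N and contact force between lid and the arm below 0.3 N), for 0.2 s.
3. the plate's tongue is tucked under the lip while its heel is still raised (x of plate_tongue in the frame of bay between -0.084 and -0.067 m and y of plate_tongue in the frame of bay between -0.04 and 0.04 m and z of plate_tongue in the frame of bay between -0.004 and 0.012 m and z of plate_heel in the frame of bay above 0.02 m), for 0.02 s.
4. the plate lies flat in the recess, let go (x of plate_tongue in the frame of bay between -0.082 and -0.068 m and x of plate_heel in the frame of bay between 0.068 and 0.082 m and z of each of plate_tongue, plate_heel in the frame of bay below 0.004 m and y of plate_grip in the frame of bay between -0.008 and 0.008 m and contact force between plate and the fingers below 0.3 N), for 0.2 s.
At the end, for the whole second after the job is handed in: The plate lies at rest flat in the recess, tongue under the lip: both ends within 4 mm of its floor, within 7 mm of mid position along and 8 mm across; the lid is shut and latched (below 0.03 rad) and the paddle sprung back (below 0.05 rad) (all of step 4 and value of joint lid below 0.03 rad and value of joint latch below 0.05 rad and linear speed of plate below 0.02 m/s and velocity of joint lid below 0.05 rad/s); the robot touches nothing.
It fails at once if the robot touches the lid (over 2 N) while it springs open, before the plate is in the recess (distance between plate_grip and bay above 0.1 m and value of joint lid between 0.15 and 1.4 rad and velocity of joint lid above 0.2 rad/s and (contact force between lid and the fingers above 2 N or contact force between lid and the arm above 2 N)).
It fails at once if the plate is let drop into the recess (it falls flat faster than 4 rad/s) (distance between plate_grip and bay below 0.09 m and angular speed of plate above 4 rad/s).
It fails at once if the glue bottle is pushed more than 30 mm or knocked over (distance of glue from where it was at the start of the episode above 0.03 m or angle between glue's own z axis and vertical above 0.4 rad).
It also fails if it takes over 58 s, if anything falls off the work surface, if the arm or the gripper's body presses on something with over 40 N, if the wrist force passes 120 N, or if a joint passes its speed limit or range.

ROBOT

A 6-joint arm with a two-finger parallel gripper is mounted at the origin on the work surface. World frame = base frame: x ahead of the robot, y to its left, z up, the work surface at z = 0. Lengths are in m, angles in degrees, forces in N, time in s.
With the tool pointing down it reaches from about 0.3 to 0.875 m from the base axis. Payload 6.4 kg.
Tool frame: the origin (TCP) lies on the centre line of the jaws, within the pads' length; the fingertips stand 17 mm ahead of it and the grasp point (between the pads) lies 2 mm behind it; z points along the fingers, y is the line along which they close (so a half turn about z gives the same grasp; the last joint's range is limited). The gripper opens to 88 mm and grips with 3 to 60 N. Pads are 18 mm wide; open, the fingers measure 123 mm over their backs; the gripper's body (75 mm by 187 mm) begins 45 mm behind the grasp point.
Start: joints at [-82.466, 10.359, 92.074, -0, 77.567, -11.82], TCP at [0.191, -0.543, 0.256] pointing down, gripper open.
Joint ranges: [-171.53, 171.53], [-51.25, 118.39], [17.06, 147.69], [-65.23, 245.23], [0, 150.52], [-178.68, 178.68]. Speed limits (degrees/s): [147.25, 147.25, 172.46, 180, 180, 180].

INTERFACE

Orientations are given as a 3x3 rotation matrix whose columns are the frame's x, y, z axes.
In Python, from plant import arm, eyes, job gives the robot as it stands.
- The arm moves only by the shell command python3 -m crank 'ROWS'. ROWS is JSON, one flat list of numbers, 7 for each row, row after row: the shift along the world's x, y, z in m, then the turn, a rotation vector about the world's x, y, z in degrees, then the closure in counts, from 0 (fully open) to 255 (shut). In form: [tx, ty, tz, ax, ay, az, hand, tx, ty, tz, ax, ay, az, hand, ...]. A call has 1 to 12 rows; each row shifts and turns the commanded pose from where the row before left it; what a row does not reach is not made up. A row lasts 1/10 s, in which the tool goes at most 50 mm and 8.59 degrees, less where a joint would pass 70% of its speed; a pose out of reach is approached as far as the arm can. A call with a gripper value outside its range is refused whole. The fingers move at their own pace and stop on an object; the grip force is fixed at half the most. Time passes only in rows, so rows that do not move let the fingers close. It gives the time, the measured TCP pose, the force, the opening and the grip force at its end, in the units of the state.
- arm.state(): the state, without advancing time (a new reading comes with each control period).
- eyes.capture(name): name is "side" or "top"; returns a dict with "img" (400x640x3 uint8, blue, green, red), "range_z" (400x640 float32, m along the optical axis (not along the pixel's ray), 0 where there is no reading), "fx", "fy", "cx", "cy" (pixels), "R" (3x3) and "t" (3): a world point X has camera coordinates R X + t. Camera axes: x right, y down, z forward; pixel columns grow to the right and rows downward; lengths in m; the calibration is good to about 2 mm. A picture is of the moment at which its call begins.
- job.finish_job(): hands the job in; it is judged then, once.
The state is a dict: "t": time; "joints": joint angles; "joint_vel": joint speeds; "joint_efforts": joint torques, N m; "tool_pos": TCP position; "eef_rot": TCP orientation; "wrist_force": force on the tool from outside, world axes, zero at the start; "wrist_torque": the same for the moment, N m; "finger_gap": finger opening in m; "grasp_force": force on a finger pad.
Only numpy, scipy, OpenCV 4.12 (cv2) and the standard library are available. Lean on these libraries where they do the work, as an engineer would, in place of code of your own. Each camera call takes 0.05 s, during which the arm holds its last target. There are 200 camera calls.

## Working session

There is one attempt and no reset: what is moved stays moved. The work goes in short steps, Python scripts to look and compute and a shell command to move; the robot and the scene stay as the last step left them, time stands still between calls to the robot, and variables do not carry over. Pictures are saved under pics/ and viewed, at most 10 in all, crops included, and the job is handed in when it is done.

```bash
ls; mkdir -p pics
python3 - <<'E'
from plant import arm,eyes,job
import cv2
s=arm.state();print(s)
for n in("side","top"):
    c=eyes.capture(n);cv2.imwrite(f"pics/{n}0.png",c["img"]);print(n,c["fx"],c["cx"],c["cy"],c["R"],c["t"], (c["range_z"]>0).mean())
E
```

```text
pics
{'t': 0.0, 'joints': array([-8.24657275e+01,  1.03989270e+01,  9.21299258e+01,  3.24474821e-04,
        7.75655558e+01, -1.18189079e+01]), 'joint_vel': array([-0.01137013,  0.00913095, -0.04430529,  0.04622272, -0.06874465,
        0.04375295]), 'joint_efforts': array([-4.57650794e-04, -4.33871162e+01, -3.41849077e+01,  7.03119370e-02,
        3.87486687e-02, -1.50625488e-04]), 'tool_pos': array([ 0.19051435, -0.54201003,  0.25485381]), 'eef_rot': array([[ 9.43494212e-01,  3.31388936e-01, -2.10567741e-04],
       [ 3.31388826e-01, -9.43492859e-01,  1.63423899e-03],
       [ 3.42899561e-04, -1.61167482e-03, -9.99998642e-01]]), 'wrist_force': array([-0.90209712,  0.33457157, -0.17995181]), 'wrist_torque': array([ 0.02467709,  0.01891504, -0.0188962 ]), 'grasp_force': 0.0, 'finger_gap': 0.08785687220007764}
side 361.4412835200371 319.239759761284 207.70493996325868 [[-0.92865965 -0.3707972  -0.01003472]
 [-0.19427795  0.50925734 -0.8383991 ]
 [ 0.31598629 -0.77663788 -0.54496446]] [0.53255001 0.17857526 0.71084383] 0.9959296875
top 445.211379472517 323.7135523203247 194.80181574307602 [[ 6.05944123e-03 -9.99980372e-01  1.59319230e-03]
 [-9.85444619e-01 -6.24202118e-03 -1.69882137e-01]
 [ 1.69888747e-01 -5.40611956e-04 -9.85463100e-01]] [0.02905267 0.54727347 0.84772402] 0.99594140625
```

View pics/top0.png

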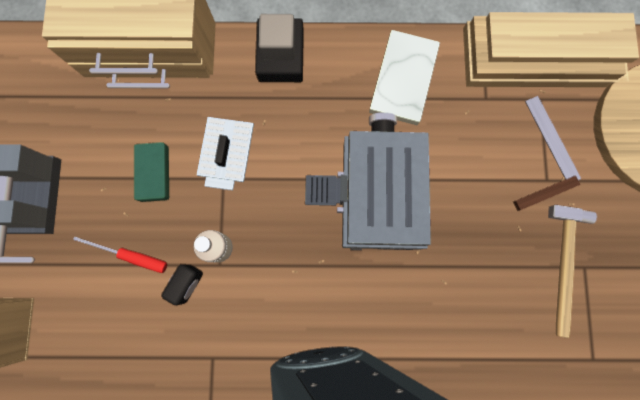

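View pics/side0.png

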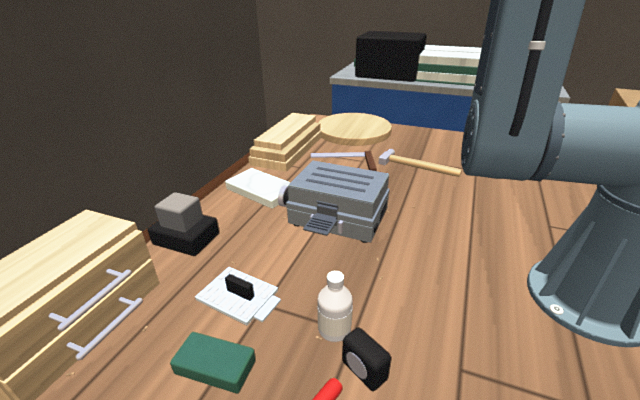

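The top view shows the box with its lid shut at about (388,190) and the paddle at (322,190). The plate is at (225,150) with its rib at (222,150) and its tongue at (219,184). The glue bottle is at (210,245). The side view agrees. Next I'll measure these from the range data and colour masks.

```bash
cat > h.py <<'E'
from plant import arm,eyes,job
import numpy as np,cv2
def cloud(c):
    v,u=np.mgrid[:400,:640];z=c["range_z"]
    P=np.stack([(u-c["cx"])/c["fx"]*z,(v-c["cy"])/c["fy"]*z,z],-1)
    return (P-c["t"])@c["R"]      # R^T (p-t)
def rect(pts):
    return cv2.minAreaRect(pts[:,:2].astype(np.float32)*1000)
def biggest(m):
    n,l,s,ce=cv2.connectedComponentsWithStats(m.astype(np.uint8))
    return l==1+np.argmax(s[1:,4])
def plane_pts(c,m,z):
    """mask pixels cast on plane z"""
    v,u=np.nonzero(m);d=np.stack([(u-c["cx"])/c["fx"],(v-c["cy"])/c["fy"],np.ones(len(u))],1)@c["R"]
    o=-c["R"].T@c["t"];return o+d*((z-o[2])/d[:,2])[:,None]
E
python3 - <<'E'
from h import *
for n in("top","side"):
    c=eyes.capture(n);W=cloud(c);X,Y,Z=W[...,0],W[...,1],W[...,2]
    g=c["img"].astype(int).max(2);sat=np.ptp(c["img"].astype(int),axis=2)
    roi=(X>.3)&(X<.75)&(Y>-.3)&(Y<.12)
    m=biggest(roi&(Z>.108)&(Z<.13));print(n,"lid",rect(W[m]),np.median(Z[m]))
    roi2=(X>.4)&(X<.75)&(Y>.1)&(Y<.35)
    m=biggest(roi2&(Z>.033)&(Z<.055)&(g<90));print("rib top",rect(W[m]),np.median(Z[m]),m.sum())
    m=biggest(roi2&(g>120)&(sat<45)&(Z<.03)&(X>.44));p=W[m];print("plate",rect(p),np.median(p[:,2]),m.sum(),p[:,:2].mean(0))
    rp=biggest((Y>0)&(Y<.12)&(X>.4)&(X<.6)&(Z>.055)&(Z<.08)&(g<100));print("paddle",rect(W[rp]),np.median(Z[rp]),rp.sum())
    gm=roi2|((X>.3)&(X<.45)&(Y>.1)&(Y<.35));m=biggest(gm&(Z>.06));print("glue",rect(W[m]),Z[m].max())
E
```

```text
top lid ((552.93310546875, -88.23600769042969), (150.5858612060547, 212.76988220214844), 89.04887390136719) 0.11814511123244455
rib top ((640.7523803710938, 244.05455017089844), (13.964856147766113, 56.829925537109375), 81.38038635253906) 0.046027530168595836 225
plate ((644.1773681640625, 246.95635986328125), (104.667236328125, 156.090576171875), 82.47197723388672) 0.010581122872994479 2847 [0.64370043 0.24342252]
paddle ((553.4990234375, 34.928001403808594), (56.899044036865234, 68.95233154296875), 0.9097854495048523) 0.06697688076341328 800
glue ((442.9041442871094, 248.8740997314453), (58.56480026245117, 58.760318756103516), 16.960983276367188) 0.13535426952322094
side lid ((552.3897705078125, -87.74998474121094), (153.1700897216797, 211.10519409179688), 88.83541107177734) 0.1170387336976747
rib top ((642.96826171875, 246.93521118164062), (14.598630905151367, 58.44820785522461), 82.96294403076172) 0.04453911318338523 254
plate ((648.22900390625, 241.31912231445312), (109.41365051269531, 161.588134765625), 82.74437713623047) 0.009898428059309813 2487 [0.64026476 0.2548021 ]
paddle ((555.85400390625, 35.3360595703125), (26.863969802856445, 48.06326675415039), 87.47589874267578) 0.06636436276052797 93
glue ((441.7676696777344, 258.48260498046875), (59.03983688354492, 43.47241973876953), 13.309582710266113) 0.13180993208384265
```

The measurements agree with the sizes given:
- **Box:** origin about (0.553, -0.083), yaw about -1°.
- **Paddle point:** about (0.555, 0.047).
- **Rib:** (0.642, 0.2455), yaw about -8°.
- **Glue:** (0.443, 0.249).

I'll go above the paddle with the fingers shut and the tool's y axis along the box's x.

```bash
python3 -m crank '[0.026,0.042,0,0,0,6,255, 0.026,0.042,0,0,0,6,255, 0.026,0.042,0,0,0,6,255, 0.026,0.042,0,0,0,6,255, 0.026,0.042,0,0,0,6,255, 0.026,0.042,0,0,0,6,255, 0.026,0.042,0,0,0,6,255, 0.026,0.042,0,0,0,6,255, 0.026,0.042,0,0,0,6,255, 0.026,0.042,0,0,0,6,255, 0.026,0.042,0,0,0,6,255, 0.026,0.042,0,0,0,3,255]'
python3 -m crank '[0.026,0.042,0,0,0,0,255, 0.026,0.042,0,0,0,0,255, 0,0,0,0,0,0,255, 0,0,0,0,0,0,255]'
```

```text
t: 1.4
tool_pos: [0.5033, -0.0365, 0.2558]
eef_rot: [[0.025, 1.0, 0.0], [1.0, -0.025, -0.0], [-0.0, 0.0, -1.0]]
wrist_force: [0.7, -1.9, 0.5]
finger_gap: 0.0004
grasp_force: 0.0
t: 1.8
tool_pos: [0.5545, 0.0465, 0.2551]
eef_rot: [[0.026, 1.0, -0.001], [1.0, -0.026, -0.0], [-0.0, -0.001, -1.0]]
wrist_force: [0.3, -0.0, 0.3]
finger_gap: -0.0
grasp_force: 0.0
```

```bash
python3 -m crank '[0,0.006,-0.04,0,0,0,255, 0,0,-0.045,0,0,0,255, 0,0,-0.045,0,0,0,255, 0,0,-0.025,0,0,0,255, 0,0,-0.01,0,0,0,255, 0,0,-0.008,0,0,0,255, 0,0,-0.007,0,0,0,255, 0,0,-0.002,0,0,0,255, 0,0,0,0,0,0,255, 0,0,0,0,0,0,255]'
python3 - <<'E'
from h import *
c=eyes.capture("top");W=cloud(c);m=(W[...,0]>.4)&(W[...,0]<.7)&(W[...,1]>-.3)&(W[...,1]<0.02);print(np.percentile(W[m][:,2],[90,97,99,99.9]))
E
```

```text
t: 2.8
tool_pos: [0.5556, 0.0515, 0.075]
eef_rot: [[0.028, 1.0, 0.002], [1.0, -0.028, -0.0], [-0.0, 0.002, -1.0]]
wrist_force: [-0.1, 3.0, 5.2]
finger_gap: 0.0004
grasp_force: 2.3
[0.41120545 0.48461427 0.4928637  0.49480631]
```

```bash
python3 -m crank '[0,0,-0.002,0,0,0,255, 0,0,0,0,0,0,255, 0,0,0,0,0,0,255, 0,0,0,0,0,0,255, 0,0,0,0,0,0,255, 0,0,0,0,0,0,255, 0,0,0,0,0,0,255, 0,0,0,0,0,0,255, 0,0,0,0,0,0,255, 0,0,0,0,0,0,255, 0,0,0,0,0,0,255, 0,0,0,0,0,0,255]'
python3 - <<'E'
from h import *
c=eyes.capture("side");cv2.imwrite("pics/side1.png",c["img"])
E
```

```text
t: 4.05
tool_pos: [0.5556, 0.052, 0.0733]
eef_rot: [[0.028, 1.0, 0.002], [1.0, -0.028, 0.0], [0.0, 0.002, -1.0]]
wrist_force: [-1.8, 4.9, 11.0]
finger_gap: 0.0004
grasp_force: 5.6
```

View pics/side1.png

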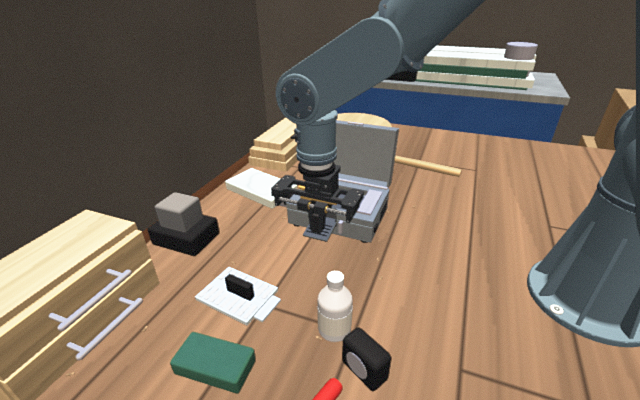

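The lid stands fully open and the gripper is clear of it. I'll lift and move over the plate, opening and turning on the way.

```bash
python3 -m crank '[0,0,0.045,0,0,0,255, 0,0,0.048,0,0,0,255, 0.005,0.01,0.04,0,0,8,0, 0.01,0.022,0,0,0,8.4,0, 0.01,0.022,0,0,0,8.4,0, 0.01,0.022,0,0,0,8.4,0, 0.01,0.022,0,0,0,8.4,0, 0.01,0.022,0,0,0,8.4,0, 0.01,0.022,0,0,0,8.4,0, 0.01,0.022,0,0,0,8.4,0, 0.01,0.022,0,0,0,8.4,0, 0.0015,0.008,0,0,0,8.4,0]'
python3 -m crank '[0,0,-0.04,0,0,0,0, 0,0,0,0,0,0,0]'
python3 - <<'E'
from h import *
c=eyes.capture("top");cv2.imwrite("pics/top2.png",cv2.resize(c["img"][100:280,180:460],(784,504)))
np.savez("top2.npz",**c);W=cloud(c);X,Y,Z=W[...,0],W[...,1],W[...,2]
# recess floor
m=biggest((X>.45)&(X<.66)&(Y>-.15)&(Y<0)&(Z>.045)&(Z<.061));print("floor",rect(W[m]),np.median(Z[m]),m.sum())
m=biggest((X>.4)&(X<.7)&(Y>-.19)&(Y<.02)&(Z>.063)&(Z<.08));print("deck",rect(W[m]),np.median(Z[m]),m.sum())
c=eyes.capture("side");W=cloud(c);X,Y,Z=W[...,0],W[...,1],W[...,2]
g=c["img"].max(2)
m=biggest((X>.55)&(X<.75)&(Y>.15)&(Y<.33)&(Z>.033)&(Z<.055)&(g<90));print("rib",rect(W[m]),np.median(Z[m]),m.sum())
E
```

```text
t: 5.3
tool_pos: [0.6416, 0.2469, 0.2042]
eef_rot: [[-0.991, 0.133, 0.0], [0.133, 0.991, -0.0], [-0.0, -0.0, -1.0]]
wrist_force: [-0.7, 0.2, 0.1]
finger_gap: 0.0781
grasp_force: 0.0
t: 5.5
tool_pos: [0.6377, 0.2448, 0.1589]
eef_rot: [[-0.99, 0.14, -0.009], [0.14, 0.99, -0.003], [0.009, -0.004, -1.0]]
wrist_force: [-0.6, -0.5, -1.1]
finger_gap: 0.0883
grasp_force: 0.0
floor ((561.268310546875, -83.82667541503906), (107.91777801513672, 140.70632934570312), 89.25402069091797) 0.05573289119064112 3745
deck ((553.2584838867188, -97.68673706054688), (184.74082946777344, 221.9119415283203), 89.8018569946289) 0.07192392987389473 6455
rib ((642.8469848632812, 247.2920684814453), (14.112709045410156, 58.651790618896484), 82.4900131225586) 0.044717431635314296 257
```

View pics/top2.png

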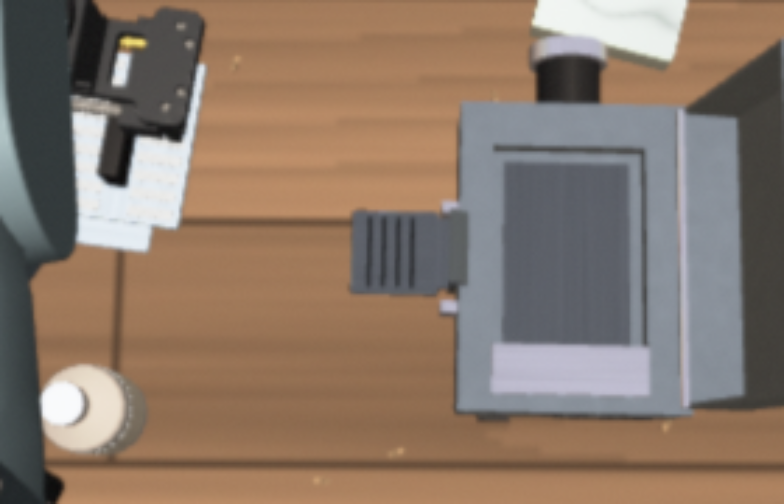

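The top view shows the open recess, with the pale lip at crop (570,370) and the paddle at (395,250). The measured floor is 108 x 141 mm, so the bay is at (0.554, -0.0835) with yaw about -1°. The rib is at (0.642, 0.2465). Now I'll descend onto it.

```bash
python3 -m crank '[0,0,-0.03,0,0,0,0, 0,0,-0.03,0,0,0,0, 0,0,-0.03,0,0,0,0, 0,0,-0.01,0,0,0,0, 0,0,0,0,0,0,0, 0,0,0,0,0,0,0]'
```

```text
t: 6.2
tool_pos: [0.6425, 0.2455, 0.0669]
eef_rot: [[-0.99, 0.14, 0.003], [0.14, 0.99, 0.0], [-0.003, 0.001, -1.0]]
wrist_force: [0.2, -0.1, 1.0]
finger_gap: 0.088
grasp_force: 0.0
```

```bash
python3 -m crank '[0,0.001,-0.02,0,0,0,0, 0,0,-0.015,0,0,0,0, 0,0,0,0,0,0,0, 0,0,0,0,0,0,255, 0,0,0,0,0,0,255, 0,0,0,0,0,0,255, 0,0,0,0,0,0,255, 0,0,0,0,0,0,255, 0,0,0,0,0,0,255]'
```

```text
t: 7.1
tool_pos: [0.6412, 0.2465, 0.0299]
eef_rot: [[-0.99, 0.14, 0.0], [0.14, 0.99, 0.0], [-0.0, 0.0, -1.0]]
wrist_force: [-0.7, -0.3, 0.8]
finger_gap: 0.0417
grasp_force: 0.0
```

```bash
python3 -m crank '[0,0,0,0,0,0,255, 0,0,0,0,0,0,255, 0,0,0,0,0,0,255, 0,0,0,0,0,0,255, 0,0,0,0,0,0,255, 0,0,0,0,0,0,255]'
```

```text
t: 7.7
tool_pos: [0.641, 0.2464, 0.0297]
eef_rot: [[-0.99, 0.14, -0.0], [0.14, 0.99, -0.0], [0.0, -0.0, -1.0]]
wrist_force: [-0.3, -0.8, -0.5]
finger_gap: 0.0159
grasp_force: 30.0
```

The rib is gripped with a 15.9 mm gap at 30 N. I'll lift, carry the plate over the recess and turn it into line with the box.

```bash
python3 -m crank '[0,0,0.02,0,0,0,255, 0,0,0.04,0,0,0,255, 0,0,0.04,0,0,0,255, 0,0,0.04,0,0,1,255, 0,-0.02,0.02,0,0,2,255, -0.008,-0.03,0,0,0,2,255, -0.008,-0.035,0,0,0,2,255, -0.008,-0.035,0,0,0,0,255, -0.008,-0.035,0,0,0,0,255, -0.008,-0.035,0,0,0,0,255, -0.008,-0.035,0,0,0,0,255, -0.01,-0.035,0,0,0,0,255]'
python3 -m crank '[-0.01,-0.03,0,0,-3.5,0,255, -0.01,-0.025,0,-0.06,-3.5,0,255, -0.01,-0.014,0,-0.06,-3.5,0,255, 0,0,0,-0.06,-3.5,0,255, 0,0,0,0,0,0,255, 0,0,0,0,0,0,255]'
```

```text
t: 8.9
tool_pos: [0.5823, -0.0147, 0.1892]
eef_rot: [[-1.0, 0.018, -0.001], [0.018, 1.0, 0.0], [0.001, 0.0, -1.0]]
wrist_force: [0.8, -0.2, -3.1]
finger_gap: 0.0158
grasp_force: 30.0
t: 9.5
tool_pos: [0.5527, -0.0824, 0.1896]
eef_rot: [[-0.971, 0.018, 0.24], [0.018, 1.0, -0.003], [-0.24, 0.002, -0.971]]
wrist_force: [-0.6, -0.3, -1.7]
finger_gap: 0.0159
grasp_force: 30.0
```

```bash
python3 -m crank '[0.008,0,-0.03,0,0,0,255, 0,0,-0.02,0,0,0,255, 0,0,0,0,0,0,255, 0,0,0,0,0,0,255]'
python3 - <<'E'
from h import *
a=eyes.capture("side")["img"][120:290,220:440];b=eyes.capture("top")["img"][100:280,260:480]
cv2.imwrite("pics/both3.png",np.hstack([cv2.resize(a,(400,309)),cv2.resize(b,(378,309))]))
E
```

```text
t: 9.9
tool_pos: [0.5614, -0.0821, 0.1397]
eef_rot: [[-0.97, 0.017, 0.241], [0.017, 1.0, -0.002], [-0.241, 0.002, -0.971]]
wrist_force: [-1.3, -0.5, -2.1]
finger_gap: 0.0159
grasp_force: 30.0
```

View pics/both3.png

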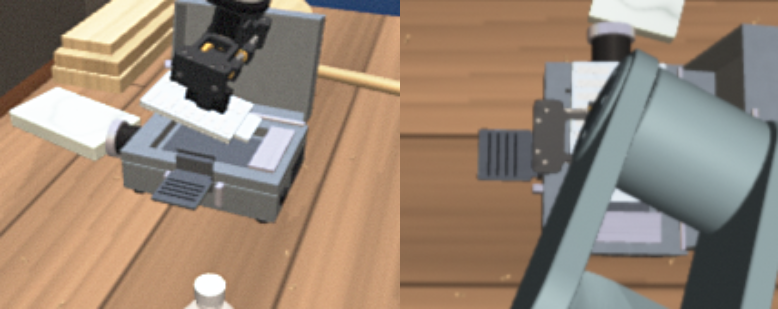

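The plate hangs tilted with its heel up, above the recess, and the tongue end is at left-crop (250,125). I'll check the tongue's position from the side range data.

```bash
cat >> h.py <<'E'
B=np.array([.554,-.0835,.054]);_a=np.radians(-1.0)
RB=np.array([[np.cos(_a),-np.sin(_a),0],[np.sin(_a),np.cos(_a),0],[0,0,1]])
def plate_bay(cam="side",zlo=.02,zhi=.15):
    c=eyes.capture(cam);P=(cloud(c)-B)@RB;i=c["img"].astype(int)
    m=(i.min(2)>150)&(abs(P[...,0])<.11)&(abs(P[...,1])<.058)&(P[...,2]>zlo)&(P[...,2]<zhi)
    return P[biggest(m)]
E
python3 - <<'E'
from h import *
p=plate_bay()
print(len(p),np.percentile(p,[1,50,99],axis=0)*1000)
t=p[p[:,0]<np.percentile(p[:,0],1)+.008];print("tongue",np.percentile(t,[2,50,98],axis=0)*1000)
q=np.c_[p[:,0],p[:,1],np.ones(len(p))];print("plane",np.linalg.lstsq(q,p[:,2],rcond=None)[0])
E
```

```text
1077 [[-54.54229973 -43.69099969  45.53151219]
 [  7.71875042  24.82498497  65.48700109]
 [ 87.67963156  52.54389394  86.20267498]]
tongue [[-55.65053435 -26.92432105  42.01274991]
 [-51.33036873   6.52393112  47.04793337]
 [-46.82977122  30.73683066  49.41525976]]
plane [ 0.26652447 -0.02940694  0.06347452]
```

```bash
python3 -m crank '[0,-0.001,-0.012,0,0,0,255, 0,0,-0.012,0,0,0,255, 0,0,-0.006,0,0,0,255, 0,0,-0.004,0,0,0,255, 0,0,0,0,0,0,255, 0,0,0,0,0,0,255]'
```

```text
t: 10.65
tool_pos: [0.5612, -0.0836, 0.1057]
eef_rot: [[-0.97, 0.018, 0.242], [0.018, 1.0, -0.003], [-0.242, 0.001, -0.97]]
wrist_force: [0.1, -0.7, -2.6]
finger_gap: 0.0161
grasp_force: 30.0
```

```bash
python3 -m crank '[0,0,-0.0015,0,0,0,255, -0.005,0,0,0,0,0,255, -0.005,0,0,0,0,0,255, -0.004,0,0,0,0,0,255, -0.003,0,0,0,0,0,255, -0.001,0,0,0,0,0,255, 0,0,0,0,0,0,255, 0,0,0,0,0,0,255]'
```

```text
t: 11.45
tool_pos: [0.5432, -0.0836, 0.1043]
eef_rot: [[-0.97, 0.018, 0.242], [0.018, 1.0, -0.003], [-0.242, 0.001, -0.97]]
wrist_force: [-0.1, -0.5, -2.2]
finger_gap: 0.0157
grasp_force: 30.0
```

```bash
python3 -m crank '[0.0015,0,-0.0029,0.035,2,0,255, 0.0015,0,-0.0029,0.035,2,0,255, 0.0015,0,-0.0029,0.035,2,0,255, 0.0014,0,-0.0028,0.035,2,0,255, 0,0,0,0,0,0,255]'; python3 -m crank '[0.0013,0,-0.0028,0.035,2,0,255, 0.0012,0,-0.0028,0.035,2,0,255, 0.0012,0,-0.0028,0.035,2,0,255, 0,0,0,0,0,0,255, 0,0,0,0,0,0,255]'
```

```text
t: 11.95
tool_pos: [0.5499, -0.0836, 0.0926]
eef_rot: [[-0.994, 0.018, 0.105], [0.018, 1.0, -0.001], [-0.105, 0.001, -0.995]]
wrist_force: [0.1, 0.2, -2.4]
finger_gap: 0.0157
grasp_force: 30.0
t: 12.45
tool_pos: [0.5526, -0.0834, 0.0842]
eef_rot: [[-1.0, 0.018, 0.001], [0.018, 1.0, 0.001], [-0.001, 0.001, -1.0]]
wrist_force: [-0.1, 0.2, -2.2]
finger_gap: 0.0159
grasp_force: 30.0
```

```bash
python3 -m crank '[0,0,-0.0005,0,0,0,255, 0,0,-0.0005,0,0,0,255, 0,0,0,0,0,0,255]';  python3 -m crank '[0,0,-0.0005,0,0,0,255, 0,0,0,0,0,0,255]'
python3 - <<'E'
from h import *
p=plate_bay("side",.004,.03);print(len(p),np.percentile(p,[1,50,99],axis=0)*1000)
q=np.c_[p[:,0],p[:,1],np.ones(len(p))];print("plane",np.linalg.lstsq(q,p[:,2],rcond=None)[0])
E
```

```text
t: 12.75
tool_pos: [0.5526, -0.0835, 0.0836]
eef_rot: [[-1.0, 0.018, 0.001], [0.018, 1.0, 0.001], [-0.001, 0.001, -1.0]]
wrist_force: [0.0, 0.0, -1.0]
finger_gap: 0.0158
grasp_force: 30.0
t: 12.95
tool_pos: [0.5526, -0.0835, 0.0836]
eef_rot: [[-1.0, 0.018, 0.0], [0.018, 1.0, 0.001], [-0.0, 0.001, -1.0]]
wrist_force: [-3.3, 1.4, 5.0]
finger_gap: 0.0158
grasp_force: 30.0
1115 [[-107.87643294  -52.86594089    5.27829438]
 [ -48.11052683   12.53546581   11.49779255]
 [  75.63790016   56.84975943   22.08800093]]
plane [-0.05922424  0.01461697  0.01176899]
```

The plate bears on the floor (+5 N at z 0.0836, as predicted). I'll open only partway, since the fingertips are below deck level, and lift straight up.

```bash
python3 -m crank '[0,0,0.0005,0,0,0,255, 0,0,0,0,0,0,160, 0,0,0,0,0,0,160, 0,0,0,0,0,0,160, 0,0,0,0,0,0,160, 0,0,0.01,0,0,0,160, 0,0,0.02,0,0,0,160, 0,0,0.04,0,0,0,160, 0,0,0.045,0,0,0,255, 0,0,0.045,0,0,0,255, 0,0,0.045,0,0,0,255, 0,0,0,0,0,0,255]'; python3 -m crank '[-0.03,0.03,0.04,0,0,0,255, -0.04,0.03,0,0,0,0,255, -0.04,0.03,0,0,0,0,255, -0.04,0.03,0,0,0,0,255, 0,0,0,0,0,0,255]'
python3 - <<'E'
from h import *
a=eyes.capture("side")["img"][120:290,220:440];b=eyes.capture("top")["img"][100:280,260:480]
cv2.imwrite("pics/both4.png",np.hstack([cv2.resize(a,(400,309)),cv2.resize(b,(378,309))]))
for cam in("side","top"):
    p=plate_bay(cam,.004,.02);p=p[p[:,0]>-.062];print(len(p),np.percentile(p,[1,50,99],axis=0)*1000)
    q=np.c_[p[:,0],p[:,1],np.ones(len(p))];print("plane",np.linalg.lstsq(q,p[:,2],rcond=None)[0])
E
```

```text
t: 14.2
tool_pos: [0.5559, -0.0846, 0.297]
eef_rot: [[-1.0, 0.018, 0.013], [0.018, 1.0, -0.004], [-0.013, -0.003, -1.0]]
wrist_force: [0.6, 0.1, 0.3]
finger_gap: 0.0028
grasp_force: 0.0
t: 14.7
tool_pos: [0.403, 0.0351, 0.3224]
eef_rot: [[-1.0, 0.015, -0.0], [0.015, 1.0, 0.002], [0.0, 0.002, -1.0]]
wrist_force: [0.5, 0.6, -0.6]
finger_gap: 0.0003
grasp_force: 0.0
972 [[-56.76125347 -53.10553061   5.48111975]
 [ 46.14370863   9.93223236  10.63348907]
 [108.05904278  57.13912575  17.20706106]]
plane [0.03292765 0.01111518 0.01055977]
2153 [[-27.02767456 -48.46596679   7.51806528]
 [ 29.86965333   2.95081066  11.18056431]
 [ 74.86559621  49.01884405  14.72353084]]
plane [-0.00395347 -0.00060519  0.01129454]
```

View pics/both4.png

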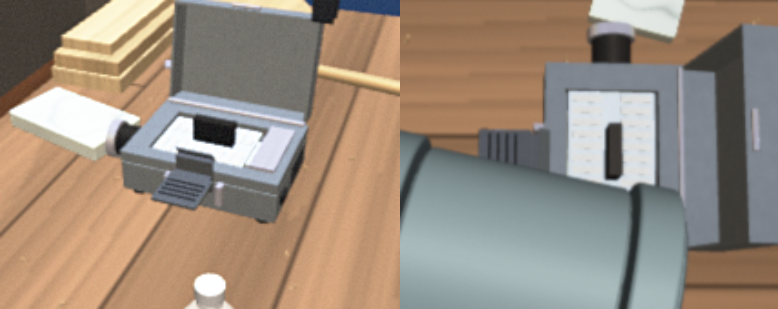

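The plate lies flat in the recess: its heel edge is at +75 mm, its sides are at ±49 mm and the top-view plane slope is about 0. The left view shows the rib at (213,130). Next I'll go over the lid to its outer side.

```bash
python3 -m crank '[0.0125,-0.028,0,0,0,-7.5,255, 0.0125,-0.028,0,0,0,-7.5,255, 0.0125,-0.028,0,0,0,-7.5,255, 0.0125,-0.028,0,0,0,-7.5,255, 0.0125,-0.028,0,0,0,-7.5,255, 0.0125,-0.028,0,0,0,-7.5,255, 0.0125,-0.028,0,0,0,-7.5,255, 0.0125,-0.028,0,0,0,-7.5,255, 0.0125,-0.028,0,0,0,-7.5,255, 0.0125,-0.028,0,0,0,-7.5,255, 0.0125,-0.028,0,0,0,-7.5,255, 0.0115,-0.028,0,0,0,-7.5,255]'; python3 -m crank '[0,0,-0.03,0,0,0,255, 0,0,-0.04,0,0,0,255, 0,0,-0.03,0,0,0,255, 0,0,0,0,0,0,255, 0,0,0,0,0,0,255]'
```

```text
t: 16.1
tool_pos: [0.5566, -0.3066, 0.3211]
eef_rot: [[0.025, 1.0, -0.0], [1.0, -0.025, 0.001], [0.001, -0.0, -1.0]]
wrist_force: [0.6, -0.4, -0.2]
finger_gap: 0.0005
grasp_force: 0.0
t: 16.6
tool_pos: [0.556, -0.3047, 0.222]
eef_rot: [[0.019, 1.0, -0.0], [1.0, -0.019, 0.001], [0.001, -0.0, -1.0]]
wrist_force: [-0.0, -0.3, 1.0]
finger_gap: 0.0002
grasp_force: 0.0
```

```bash
python3 -m crank '[0,0.025,0,0,0,0,255, 0,0.02,0,0,0,0,255, 0,0.012,0,0,0,0,255, 0,0.01,0,0,0,0,255, 0,0.01,0,0,0,0,255, 0,0.01,0,0,0,0,255, 0,0,0,0,0,0,255]'; python3 -m crank '[0,0.009,0.001,0,0,0,255, 0,0.009,0.001,0,0,0,255, 0,0.009,0.001,0,0,0,255, 0,0.009,0.001,0,0,0,255, 0,0.009,0,0,0,0,255, 0,0.009,-0.001,0,0,0,255, 0,0.009,-0.001,0,0,0,255, 0,0.008,-0.001,0,0,0,255, 0,0,0,0,0,0,255]'
```

```text
t: 17.3
tool_pos: [0.5561, -0.2156, 0.2228]
eef_rot: [[0.017, 1.0, 0.001], [1.0, -0.017, 0.0], [0.0, 0.001, -1.0]]
wrist_force: [1.1, -1.6, 1.6]
finger_gap: 0.0006
grasp_force: 0.9
t: 18.2
tool_pos: [0.5556, -0.1442, 0.223]
eef_rot: [[0.017, 1.0, -0.0], [1.0, -0.017, 0.001], [0.001, -0.0, -1.0]]
wrist_force: [0.6, -2.9, 1.9]
finger_gap: 0.0006
grasp_force: 1.1
```

```bash
python3 -m crank '[0,0.011,-0.003,0,0,0,255, 0,0.011,-0.003,0,0,0,255, 0,0.01,-0.004,0,0,0,255, 0,0.01,-0.006,0,0,0,255, 0,0.01,-0.007,0,0,0,255, 0,0.01,-0.007,0,0,0,255, 0,0.009,-0.008,0,0,0,255, 0,0.009,-0.009,0,0,0,255, 0,0.008,-0.01,0,0,0,255, 0,0,0,0,0,0,255]'
```

```text
t: 19.2
tool_pos: [0.5548, -0.056, 0.1645]
eef_rot: [[0.017, 1.0, -0.002], [1.0, -0.017, 0.002], [0.002, -0.002, -1.0]]
wrist_force: [0.1, -0.1, 1.7]
finger_gap: 0.0005
grasp_force: 1.3
```

```bash
python3 -m crank '[0,0.008,-0.007,0,0,0,255, 0,0.008,-0.008,0,0,0,255, 0,0.007,-0.007,0,0,0,255, 0,0.004,-0.004,0,0,0,255, 0,0,0,0,0,0,255]'; python3 -m crank '[0,0,-0.002,0,0,0,255, 0,0,-0.002,0,0,0,255, 0,0,0,0,0,0,255]'
```

```text
t: 19.7
tool_pos: [0.5559, -0.03, 0.14]
eef_rot: [[0.018, 1.0, 0.001], [1.0, -0.018, 0.0], [0.0, 0.001, -1.0]]
wrist_force: [1.3, -0.6, 1.8]
finger_gap: 0.0003
grasp_force: 0.7
t: 20.0
tool_pos: [0.5558, -0.0296, 0.1364]
eef_rot: [[0.018, 1.0, 0.001], [1.0, -0.018, 0.002], [0.002, 0.001, -1.0]]
wrist_force: [-0.2, 2.3, 3.4]
finger_gap: 0.0005
grasp_force: 1.6
```

```bash
python3 -m crank '[0,0,-0.001,0,0,0,255, 0,0,-0.001,0,0,0,255, 0,0,0,0,0,0,255]'; python3 -m crank '[0,0,-0.0007,0,0,0,255, 0,0,0,0,0,0,255]'; python3 -m crank '[0,0,-0.0007,0,0,0,255, 0,0,0,0,0,0,255]'
```

```text
t: 20.3
tool_pos: [0.5557, -0.0305, 0.1344]
eef_rot: [[0.018, 1.0, 0.001], [1.0, -0.018, 0.001], [0.001, 0.001, -1.0]]
wrist_force: [-0.1, 2.8, 3.6]
finger_gap: 0.0006
grasp_force: 2.0
t: 20.5
tool_pos: [0.5558, -0.0307, 0.1338]
eef_rot: [[0.018, 1.0, 0.001], [1.0, -0.018, 0.0], [0.0, 0.001, -1.0]]
wrist_force: [-0.7, 2.6, 4.2]
finger_gap: 0.0003
grasp_force: 2.1
t: 20.7
tool_pos: [0.5559, -0.0307, 0.1332]
eef_rot: [[0.018, 1.0, 0.001], [1.0, -0.018, 0.0], [0.0, 0.001, -1.0]]
wrist_force: [-1.6, 2.6, 4.7]
finger_gap: 0.0005
grasp_force: 2.5
```

```bash
python3 -m crank '[0,0,-0.001,0,0,0,255, 0,0,0,0,0,0,255]'; python3 -m crank '[0,0,-0.001,0,0,0,255, 0,0,0,0,0,0,255]';python3 -m crank '[0,0,-0.001,0,0,0,255, 0,0,0,0,0,0,255]'
```

```text
t: 20.9
tool_pos: [0.5559, -0.0305, 0.1326]
eef_rot: [[0.018, 1.0, 0.001], [1.0, -0.018, 0.0], [0.0, 0.001, -1.0]]
wrist_force: [-1.9, 3.6, 8.0]
finger_gap: 0.0005
grasp_force: 4.1
t: 21.1
tool_pos: [0.556, -0.0304, 0.132]
eef_rot: [[0.018, 1.0, 0.001], [1.0, -0.018, 0.001], [0.001, 0.001, -1.0]]
wrist_force: [-3.5, 4.5, 10.8]
finger_gap: 0.0003
grasp_force: 5.6
t: 21.3
tool_pos: [0.556, -0.0302, 0.1313]
eef_rot: [[0.018, 1.0, 0.001], [1.0, -0.018, 0.001], [0.001, 0.001, -1.0]]
wrist_force: [-5.3, 6.3, 14.3]
finger_gap: 0.0006
grasp_force: 7.1
```

```bash
python3 -m crank '[0,0,0.004,0,0,0,255, 0,0,0.003,0,0,0,255, 0,0,0,0,0,0,255, 0,0,0,0,0,0,255]'
python3 - <<'E'
from h import *
c=eyes.capture("side");W=(cloud(c)-B)@RB
m=biggest((abs(W[...,0])<.11)&(abs(W[...,1]+.005)<.08)&(W[...,2]>.05)&(W[...,2]<.08));p=W[m]
q=np.c_[p[:,0],p[:,1],np.ones(len(p))];print(len(p),np.linalg.lstsq(q,p[:,2],rcond=None)[0])
E
```

```text
t: 21.7
tool_pos: [0.5556, -0.031, 0.1367]
eef_rot: [[0.019, 1.0, 0.0], [1.0, -0.019, -0.0], [-0.0, 0.0, -1.0]]
wrist_force: [-0.1, -0.2, 0.5]
finger_gap: 0.0003
grasp_force: 0.0
2434 [ 0.00461977 -0.02046918  0.06263028]
```

There's no contact at 3 mm clearance and the lid stays flat, so it has latched. I'll raise clear, check once and hand in.

```bash
python3 -m crank '[0,0,0.02,0,0,0,255, 0,0.01,0.04,0,0,0,255, -0.03,0.03,0.045,0,0,0,255, -0.03,0.03,0.02,0,0,0,255, -0.03,0.03,0,0,0,0,255, -0.03,0.03,0,0,0,0,255, 0,0,0,0,0,0,255, 0,0,0,0,0,0,255, 0,0,0,0,0,0,255, 0,0,0,0,0,0,255]'
python3 - <<'E'
from h import *
c=eyes.capture("side");W=(cloud(c)-B)@RB
m=biggest((abs(W[...,0])<.11)&(abs(W[...,1]+.005)<.08)&(W[...,2]>.05)&(W[...,2]<.08));p=W[m]
q=np.c_[p[:,0],p[:,1],np.ones(len(p))];print(len(p),np.linalg.lstsq(q,p[:,2],rcond=None)[0])
cv2.imwrite("pics/side5.png",c["img"][60:380,180:480])
E
```

```text
t: 22.75
tool_pos: [0.4425, 0.0926, 0.2534]
eef_rot: [[0.02, 1.0, 0.001], [1.0, -0.02, -0.0], [-0.0, 0.001, -1.0]]
wrist_force: [0.3, -1.0, 0.1]
finger_gap: 0.0007
grasp_force: 0.0
2803 [ 0.00270174 -0.02304899  0.06231345]
```

View pics/side5.png

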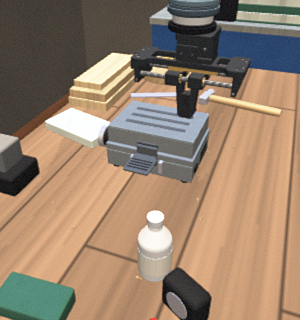

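The lid is shut at crop (160,120), the paddle has sprung back at (142,160), and the bottle is upright at (155,250).

```bash
python3 -c "
from plant import job
print(job.finish_job())"
```

```text
the job is handed in; nothing more can be done
None
```

The job is handed in at about 23 s: the filter plate lies flat in the recess with its tongue under the lip, the lid is shut and stayed down when released, the paddle is back up, and the glue bottle was not touched; no verdict came back.

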